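Find the rocking burner cap on a gas stove and nudge it home

ROBOT

A 6-joint arm with a two-finger parallel gripper is mounted at the origin on the work surface. World frame = base frame: x ahead of the robot, y to its left, z up, the work surface at z = 0. Lengths are in m, angles in rad, forces in N, time in s.
With the tool pointing down it reaches from about 0.35 to 0.975 m from the base axis. Payload 4.9 kg.
Tool frame: the origin (TCP) lies on the centre line of the jaws, within the pads' length; the fingertips stand 25 mm ahead of it and the grasp point (between the pads) lies 6 mm ahead of it; z points along the fingers, y is the line along which they close (so a half turn about z gives the same grasp; the last joint's range is limited). The gripper opens to 85 mm and grips with 20 to 120 N. Pads are 22 mm wide; open, the fingers measure 114 mm over their backs; the gripper's body (76 mm by 85 mm) begins 54 mm behind the grasp point. The pads swing forward as they close: fully open they stand 13 mm farther back than shut.
Start: joints at [0.982, 0.053, 1.613, -0, 1.476, -0.119], TCP at [0.283, 0.557, 0.256] pointing down, gripper open.
Joint ranges: [-3.01, 3.01], [-1.01, 2.22], [0.06, 2.58], [-1.02, 4.17], [0.09, 2.62], [-3.14, 3.14]. Speed limits (rad/s): [2.57, 2.57, 3.14, 3.14, 3.14, 3.14].

INTERFACE

Orientations are given as a unit quaternion [w, x, y, z].
In Python, from plant import state, grab_frame, get_calibration, job gives the robot as it stands. The module is installed in compiled form; this text tells all that it offers.
- The arm moves only by the tool move_arm, never from a script. Its argument "targets" is a list that holds one entry, the list of rows, each a list of 5 numbers: the opening in per cent of the stroke, from 0 (shut) to 100 (fully open), then the shift along the tool's x, y, z as a fraction of full scale, then the turn about the tool's z as a fraction of full scale. A call has 1 to 5 rows; each row shifts and turns the commanded pose from where the row before left it, along the tool's axes as they then stand; what a row does not reach is not made up. Full scale, the value 1, is 0.6 m for a shift and 6 degrees for a turn. A row lasts 1/12 s, in which the tool goes at most 41.7 mm and 7.16 degrees, less where a joint would pass 70% of its speed; a pose out of reach is approached as far as the arm can. A call with a number of a shift or a turn outside -1 to 1 is refused whole. A call with a gripper value outside its range is refused whole. The fingers move at their own pace and stop on an object; the grip force is fixed at half the most. Time passes only in rows, so rows that do not move let the fingers close. It gives the time, the measured TCP pose, the force, the opening and the grip force at its end, in the units of the state.
- state(): the state, without advancing time (a new reading comes with each control period).
- grab_frame(name): name is "scene" or "top" or "wrist"; returns the picture (420x560x3 uint8, red, green, blue); there is no depth.
- get_calibration(name): a dict with "vertical_fov" (degrees; the focal length in pixels is half the picture's height over the tangent of half this angle, whatever the lens; pixels are square), "cx", "cy" (the principal point, pixels), "R" (3x3) and "t" (3): a world point X has camera coordinates R X + t. Camera axes: x right, y down, z forward; pixel columns grow to the right and rows downward; lengths in m; the calibration is good to about 2 mm. A picture is of the moment at which its call begins: read the wrist's pose just before it. get_calibration takes no time and is no camera call; for the wrist camera it gives the pose at the moment of the call.
- job.job_done(): hands the job in; it is judged then, once.
The state is a dict: "time": time; "joint_pos": joint angles; "joint_vel": joint speeds; "joint_efforts": joint torques, N m; "tool_pos": TCP position; "tool_rot": TCP orientation; "contact_force": force on the tool from outside, world axes, zero at the start; "ft_torque": the same for the moment, N m; "gripper_width": opening from 0.0 (shut) to 1.0 (fully open); "grasp_force": force on a finger pad.
Only numpy, scipy, OpenCV 4.12 (cv2) and the standard library are available. Lean on these libraries where they do the work, as an engineer would, in place of code of your own. Each camera call takes 0.05 s, during which the arm holds its last target. There are 200 camera calls.

TASK

The stove has just been washed and one of its four burner caps was put back off its seat. Press on the edges of the caps with a fingertip until you find the one that rocks, then nudge that cap sideways with the fingers until it drops flat into its burner; all four caps must end flat and fully home. Do not lift any cap, and leave the cup and everything else where it stands.

Things in the scene. Friction and masses are not known exactly. Their poses are not given: they have to be found in the camera images.
- cap_a_top (a point): Burner cap: round black disc, 80 mm across, 9 mm thick, 0.2 to 0.3 kg, loose, with a spigot 15 mm across and 4 mm long under its middle. Point: centre of its top face, z axis out of that face. The letter does not say where a cap lies.
- cap_b_top (a point): Burner cap: round black disc, 80 mm across, 9 mm thick, 0.2 to 0.3 kg, loose, with a spigot 15 mm across and 4 mm long under its middle. Point: centre of its top face, z axis out of that face. Seated: spigot in the burner's bore, cap flat on the crown, firm.
- cap_c_top (a point): Burner cap: round black disc, 80 mm across, 9 mm thick, 0.2 to 0.3 kg, loose, with a spigot 15 mm across and 4 mm long under its middle. Point: centre of its top face, z axis out of that face. Unseated: spigot standing on the crown, cap 4 mm higher and 11 to 13 mm off the burner's axis, level, stays put if left alone.
- cap_d_top (a point): Burner cap: round black disc, 80 mm across, 9 mm thick, 0.2 to 0.3 kg, loose, with a spigot 15 mm across and 4 mm long under its middle. Point: centre of its top face, z axis out of that face. Unseated, it tips by 0.1 rad or more towards any side whose edge is pressed with 5 N, most easily on the side nearest the burner's axis; pushed sideways over the bore it drops home.
- seat_fl (a point): Front left (near the robot, left as the robot sees it) burner: point on its axis where the middle of a seated cap's top face lies, 122 mm above the counter; fixed to the stove. The burner is an aluminium crown 73 mm across with a flat top 113 mm above the counter (28 mm above the steel), and in it a bore 20 mm across that takes a cap's spigot with 2.5 mm of play all round.
- seat_fr (a point): Front right burner: point on its axis where the middle of a seated cap's top face lies, 122 mm above the counter; fixed to the stove. The burner is an aluminium crown 73 mm across with a flat top 113 mm above the counter (28 mm above the steel), and in it a bore 20 mm across that takes a cap's spigot with 2.5 mm of play all round.
- seat_bl (a point): Back left (far from the robot) burner: point on its axis where the middle of a seated cap's top face lies, 122 mm above the counter; fixed to the stove. The burner is an aluminium crown 73 mm across with a flat top 113 mm above the counter (28 mm above the steel), and in it a bore 20 mm across that takes a cap's spigot with 2.5 mm of play all round.
- seat_br (a point): Back right burner: point on its axis where the middle of a seated cap's top face lies, 122 mm above the counter; fixed to the stove. The burner is an aluminium crown 73 mm across with a flat top 113 mm above the counter (28 mm above the steel), and in it a bore 20 mm across that takes a cap's spigot with 2.5 mm of play all round.
- stove: Table-top gas stove in stainless steel, 440 x 520 mm, fixed; origin under its middle on the counter, x axis to its back, y to its left. Steel top 85 mm up, with four equal burners, 190 mm apart front to back and 250 mm side to side. A small igniter pin, lower than the burners' tops, stands beside each.
- cup (a point): Steel cup, 64 mm across and 62 mm high, standing on the middle of the stove's top between the burners; point half-way up. Leave it alone.
- bowl: Stainless steel bowl, 200 mm across, 80 mm high, on the counter to the right of the stove; origin under its middle. Leave it alone.
- rinse_bottle: Clear bottle with white cap, 104 mm across, 218 mm high, to the right of the stove; origin under its middle. Leave it alone.
- syringe: Large plastic syringe lying on the counter to the right of the stove, 180 mm long, 46 mm wide; origin under its middle. Leave it alone.
Things that resemble listed ones, but are neither listed nor needed, are in the scene too. What is shaped like the part that bears cap_a_top but blue or purple is not meant.

How it is judged:
On the way:
1. the unseated cap rocks under a press of the fingers before it is nudged home (tilts by more than 0.07 rad while they touch it, its middle still more than 7 mm from every burner axis) (((contact force between the fingers and cap_a above 0.3 N and angle between cap_a_top's own z axis and vertical above 0.07 rad and horizontal distance between cap_a_top and seat_fl above 0.007 m and horizontal distance between cap_a_top and seat_fr above 0.007 m and horizontal distance between cap_a_top and seat_bl above 0.007 m and horizontal distance between cap_a_top and seat_br above 0.007 m) or (contact force between the fingers and cap_b above 0.3 N and angle between cap_b_top's own z axis and vertical above 0.07 rad and horizontal distance between cap_b_top and seat_fl above 0.007 m and horizontal distance between cap_b_top and seat_fr above 0.007 m and horizontal distance between cap_b_top and seat_bl above 0.007 m and horizontal distance between cap_b_top and seat_br above 0.007 m) or (contact force between the fingers and cap_c above 0.3 N and angle between cap_c_top's own z axis and vertical above 0.07 rad and horizontal distance between cap_c_top and seat_fl above 0.007 m and horizontal distance between cap_c_top and seat_fr above 0.007 m and horizontal distance between cap_c_top and seat_bl above 0.007 m and horizontal distance between cap_c_top and seat_br above 0.007 m) or (contact force between the fingers and cap_d above 0.3 N and angle between cap_d_top's own z axis and vertical above 0.07 rad and horizontal distance between cap_d_top and seat_fl above 0.007 m and horizontal distance between cap_d_top and seat_fr above 0.007 m and horizontal distance between cap_d_top and seat_bl above 0.007 m and horizontal distance between cap_d_top and seat_br above 0.007 m))), for 0.05 s.
At the end, for the whole second after the job is handed in: All four caps lie still in their burners: top face within 1.5 mm above (2.5 mm below) its seated height and tilted by less than 0.03 rad (z of cap_a_top in the frame of stove between 0.1195 and 0.1235 m and angle between each of cap_a_top, cap_b_top, cap_c_top, cap_d_top's own z axis and vertical below 0.03 rad and linear speed of each of cap_a, cap_b, cap_c, cap_d below 0.01 m/s and z of cap_b_top in the frame of stove between 0.1195 and 0.1235 m and z of cap_c_top in the frame of stove between 0.1195 and 0.1235 m and z of cap_d_top in the frame of stove between 0.1195 and 0.1235 m); the robot touches nothing.
It fails at once if a cap is lifted: its middle rises more than 18 mm above its seated height, or a cap falls off its burner (z of any of cap_a_top, cap_b_top, cap_c_top, cap_d_top in the frame of stove above 0.14 m or z of any of cap_a_top, cap_b_top, cap_c_top, cap_d_top in the frame of stove below 0.107 m).
It fails at once if the cup, bowl, bottle or syringe is moved by more than 15 mm (distance of any of cup, bowl, rinse_bottle, syringe from where it was at the start of the episode above 0.015 m).
It also fails if it takes over 72 s, if anything falls off the work surface, if the arm or the gripper's body presses on something with over 40 N, if the wrist force passes 120 N, or if a joint passes its speed limit or range.

## Working session

There is one attempt and no reset: what is moved stays moved. The work goes in short steps, Python scripts to look and compute and a tool call to move; the robot and the scene stay as the last step left them, time stands still between calls to the robot, and variables do not carry over. Pictures are saved under pics/ and viewed, at most 10 in all, crops included, and the job is handed in when it is done.

Besides the shell and the picture viewer there is one more tool, called after "Call:" as a command line: name --argument value ..., lists and objects as JSON in quotes. move_arm: Moves the arm, as the interface text tells. Shift numbers are shares of 0.6 m and turn numbers shares of 6 degrees, none past 1 either way. Its arguments: {"type":"object","properties":{"targets":{"type":"array"}},"required":["targets"]}

```bash
mkdir -p pics; python3 - <<'E'
from plant import *
import cv2
s=state();print(s)
for n in("scene","top"):
    c=get_calibration(n);print(n,c)
    cv2.imwrite(f"pics/{n}0.png",grab_frame(n)[:,:,::-1])
E
```

```text
{'time': 0.0, 'joint_pos': array([ 9.81998881e-01,  5.33586909e-02,  1.61430038e+00,  1.16793370e-05,
        1.47601866e+00, -1.18986989e-01]), 'joint_vel': array([-0.0001443 ,  0.00062427, -0.00150411, -0.00051178, -0.00065279,
       -0.00057287]), 'joint_efforts': array([-4.01315913e-05, -3.93681943e+01, -3.70181072e+01, -6.68719531e-05,
        6.94551563e-03,  1.60940368e-05]), 'tool_pos': array([0.28261425, 0.55680421, 0.25505803]), 'tool_rot': array([-3.66745139e-04,  2.32751235e-01,  9.72535745e-01, -9.75916920e-04]), 'contact_force': array([-0.29237125, -0.13490967, -0.0401963 ]), 'ft_torque': array([-0.06579813, -0.0781698 , -0.03314297]), 'grasp_force': 0.0, 'gripper_width': 1.0009771098072762}
scene {'vertical_fov': 52.30830093998188, 'cx': 280.70424475340536, 'cy': 211.48384920173817, 'R': array([[-0.5985099 ,  0.80074602,  0.02432523],
       [ 0.42943011,  0.34631069, -0.83406156],
       [-0.67629556, -0.48874811, -0.55113483]]), 't': array([ 0.38261128, -0.05685728,  1.50136468])}
top {'vertical_fov': 52.53255532514481, 'cx': 281.00045060523155, 'cy': 207.2364145889103, 'R': array([[ 0.01887827, -0.99981597,  0.00341265],
       [-0.99460651, -0.01912786, -0.1019412 ],
       [ 0.10198771, -0.00146977, -0.99478457]]), 't': array([-0.16074899,  0.44113589,  1.27106644])}
```

View pics/top0.png

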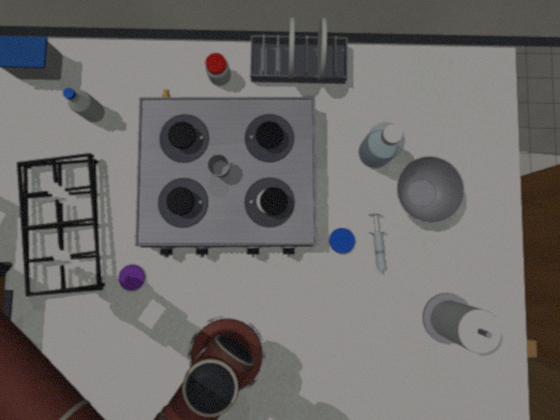

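View pics/scene0.png

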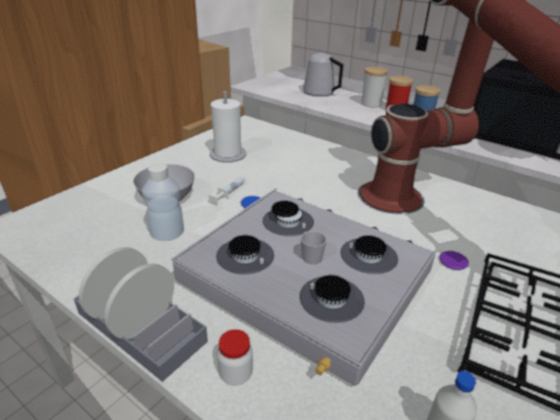

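The top view shows the stove, with caps at px BL (183,135), BR (270,134), FL (181,201) and FR (273,201), and the cup at (219,166). Only FR shows a bright crescent of crown, on its left, so it looks unseated. The scene view agrees: the cap at (286,212) has a bright rim.

Possible mix-ups: the blue disc (342,240) and purple disc (132,277) are decoys on the counter. The four black caps are the real ones. Next I'll measure them and check FR in a crop.

```bash
cat > h.py <<'E'
from plant import *
import numpy as np, cv2
def ray(name_or_cal,px,z):
    c=get_calibration(name_or_cal) if isinstance(name_or_cal,str) else name_or_cal
    f=210/np.tan(np.radians(c["vertical_fov"])/2)
    R=np.array(c["R"]);t=np.array(c["t"])
    d=R.T@np.array([(px[0]-c["cx"])/f,(px[1]-c["cy"])/f,1]);o=-R.T@t
    return o+d*(z-o[2])/d[2]
def proj(c,X):
    f=210/np.tan(np.radians(c["vertical_fov"])/2)
    p=np.array(c["R"])@np.array(X)+np.array(c["t"]);return p[:2]/p[2]*f+[c["cx"],c["cy"]]
def axes():
    w,x,y,z=state()["tool_rot"]
    from scipy.spatial.transform import Rotation as Ro
    return Ro.from_quat([x,y,z,w]).as_matrix()
def plan(target):  # world displacement -> tool axes fraction
    s=state();d=np.array(target)-s["tool_pos"]
    return d, axes().T@d/0.6
E
python3 - <<'E'
from h import *
im=cv2.imread("pics/top0.png");c=get_calibration("top");g=im.max(2)
P={}
for n,p,z in(("bl",(183,135),.122),("br",(270,134),.122),("fl",(181,201),.122),("fr",(273,201),.126)):
    x,y=p;w=24;s=g[y-w:y+w,x-w:x+w]
    for th in (40,55):
        m=(s<th).astype(np.uint8);k,l,st,ce=cv2.connectedComponentsWithStats(m)
        i=1+np.argmax(st[1:,4]);q=ce[i]+[x-w,y-w];P[n]=ray(c,q,z)
        print(n,th,st[i],q.round(1),P[n].round(4))
for q in((140,98),(313,98),(316,245),(137,247)):print(ray(c,q,.085).round(3))
crop=im[80:260,125:330];cv2.imwrite("pics/c1.png",cv2.resize(crop[95:160-10,100:180],None,fx=9,fy=9,interpolation=2))
E
```

```text
bl 40 [  9  11  31  30 631] [182.5 135.5] [0.6342 0.1328 0.122 ]
bl 55 [  8  10  37  34 867] [184.7 137.3] [0.6293 0.1263 0.122 ]
br 40 [ 10  12  29  31 630] [269.5 135.3] [ 0.6397 -0.1155  0.122 ]
br 55 [  6  10  38  34 868] [271.1 136.8] [ 0.6354 -0.1201  0.122 ]
fl 40 [ 10  10  30  30 634] [180.9 201.1] [0.4458 0.1292 0.122 ]
fl 55 [  9   9  37  34 862] [183.2 202.5] [0.4422 0.1227 0.122 ]
fr 40 [ 12  10  28  30 620] [274.4 201.5] [ 0.4493 -0.1333  0.126 ]
fr 55 [ 12   9  33  35 818] [276.5 203. ] [ 0.4453 -0.1394  0.126 ]
[0.756 0.272 0.085]
[ 0.766 -0.241  0.085]
[ 0.331 -0.255  0.085]
[0.315 0.258 0.085]
```

View pics/c1.png

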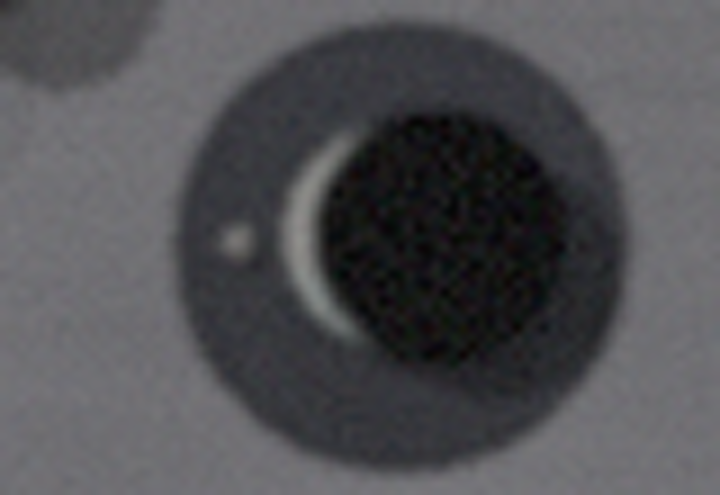

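The crop confirms it: the FR cap covers the crown off to its right (−y), leaving the crown bare on the left. The parallelogram of the other caps puts the FR seat near (0.451,−0.119), with the cap at (0.449,−0.133). I'll turn the tool, shut the fingers and move closer.

Call:
move_arm --targets '[[[0,0,0,0,-0.8],[0,0,0,0,-0.8],[0,0,0,0,-0.8],[0,0,0,0,-0.8],[0,0,0,0,0]]]'

```text
time: 0.52
tool_pos: [0.2828, 0.557, 0.2556]
tool_rot: [-0.0, 0.067, 0.998, -0.001]
contact_force: [0.0, 0.1, -0.9]
gripper_width: 0.298
grasp_force: 0.0
```

```bash
python3 - <<'E'
from h import *
print(axes().round(3)); print(plan([.45,-.07,.26]),state()["gripper_width"])
E
```

```text
[[-0.991  0.133 -0.001]
 [ 0.133  0.991 -0.001]
 [ 0.001 -0.001 -1.   ]]
(array([ 0.16724857, -0.62700188,  0.00440446]), array([-0.41519269, -0.9986785 , -0.00647745])) 0.2981015902539295
```

Call:
move_arm --targets '[[[0,-0.026,-0.0625,0,0],[0,-0.026,-0.0625,0,0],[0,-0.026,-0.0625,0,0],[0,-0.026,-0.0625,0,0],[0,-0.026,-0.0625,0,0]]]'

```text
time: 0.93
tool_pos: [0.3349, 0.3592, 0.2558]
tool_rot: [-0.0, 0.068, 0.998, -0.0]
contact_force: [1.3, 0.3, 0.1]
gripper_width: 0.002
grasp_force: 0.0
```

Call:
move_arm --targets '[[[0,-0.026,-0.0625,0,0],[0,-0.026,-0.0625,0,0],[0,-0.026,-0.0625,0,0],[0,-0.026,-0.0625,0,0],[0,-0.026,-0.0625,0,0]]]'

```text
time: 1.35
tool_pos: [0.387, 0.1629, 0.2562]
tool_rot: [0.0, 0.068, 0.998, 0.0]
contact_force: [1.6, 0.1, 0.1]
gripper_width: 0.001
grasp_force: 0.0
```

Call:
move_arm --targets '[[[0,-0.026,-0.0625,0,0],[0,-0.026,-0.0625,0,0],[0,-0.026,-0.0625,0,0],[0,-0.026,-0.0625,0,0],[0,-0.026,-0.0625,0,0]]]'

```text
time: 1.77
tool_pos: [0.4391, -0.0336, 0.2563]
tool_rot: [0.0, 0.069, 0.998, 0.0]
contact_force: [0.8, 0.3, -0.1]
gripper_width: -0.001
grasp_force: 0.0
```

Call:
move_arm --targets '[[[0,-0.02,-0.04,0,0],[0,0,0,0,0],[0,0,0,0,0],[0,0,0,0,0]]]'

```text
time: 2.1
tool_pos: [0.4477, -0.0566, 0.2559]
tool_rot: [-0.0, 0.068, 0.998, 0.0]
contact_force: [-0.3, 0.4, -1.7]
gripper_width: -0.001
grasp_force: 0.0
```

```bash
python3 - <<'E'
from h import *
print(state()["tool_pos"],axes().round(3))
c=get_calibration("wrist");im=grab_frame("wrist")[:,:,::-1];cv2.imwrite("pics/w1.png",im)
import pickle;pickle.dump(c,open("w1.pkl","wb"))
print(c,proj(c,[.449,-.133,.126]),proj(c,[.451,-.119,.113]))
E
```

```text
[ 0.44765728 -0.05659553  0.25593566] [[-0.991  0.136 -0.001]
 [ 0.136  0.991  0.001]
 [ 0.001  0.001 -1.   ]]
{'vertical_fov': 63.4404895472791, 'cx': 283.5599313784324, 'cy': 210.44975453203702, 'R': array([[ 1.35279403e-01,  9.90807351e-01,  5.24682749e-04],
       [ 9.44990909e-01, -1.29183011e-01,  3.00506125e-01],
       [ 2.97811458e-01, -4.01564688e-02, -9.53779741e-01]]), 't': array([-0.00425791, -0.46938719,  0.24443362])} [186.49391564 223.29942904] [208.28614495 218.00708391]
```

View pics/w1.png

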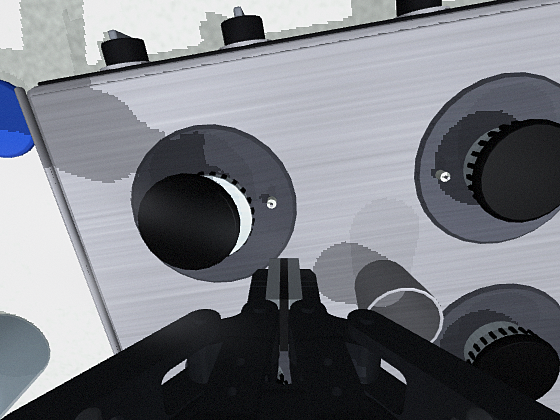

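The wrist view shows the FR cap at about (190,221). Its crown is bare on the right, at (240,215), and the drip ring is centred near (214,203). I'll fit both.

```bash
python3 - <<'E'
from h import *
import pickle;c=pickle.load(open("w1.pkl","rb"))
im=cv2.imread("pics/w1.png");g=cv2.GaussianBlur(im.max(2),(3,3),0)
m=np.zeros_like(g);m[165:275,130:245]=(g[165:275,130:245]<38)
m=cv2.morphologyEx(m,cv2.MORPH_OPEN,np.ones((7,7)))
k,l,st,ce=cv2.connectedComponentsWithStats(m);i=1+np.argmax(st[1:,4]);print("cap",st[i],ce[i])
ct=max(cv2.findContours((l==i).astype(np.uint8),0,1)[0],key=len);e=cv2.fitEllipse(cv2.convexHull(ct));print(e)
for q in(ce[i],e[0]):print(ray(c,q,.1215).round(4))
# ring: rays from rough centre outwards, last strong step dark->bright
o=np.array([214,203.]);pts=[]
for a in np.radians(np.arange(0,360,4)):
    d=np.array([np.cos(a),np.sin(a)]);r=np.arange(70,95)
    v=[int(g[tuple((o+d*t)[::-1].astype(int))]) for t in r];s=np.array(v[3:])-np.array(v[:-3])
    if s.max()>35:pts.append(o+d*(r[np.argmax(s)]+1.5))
W=np.array([ray(c,p,.085)[:2] for p in pts])
for _ in range(4):
    x=np.linalg.lstsq(np.c_[2*W,np.ones(len(W))],(W**2).sum(1),rcond=None)[0]
    R=np.sqrt(x[2]+x[0]**2+x[1]**2);res=np.linalg.norm(W-x[:2],axis=1)-R;W=W[abs(res)<max(.0015,1.5*res.std())]
print("ring",x[:2].round(4),R.round(4),len(W),res.std().round(4))
print(proj(c,[*x[:2],.113]))
E
```

```text
cap [ 139  173   96   97 6499] [189.35313125 221.7598092 ]
((188.46096801757812, 221.04039001464844), (94.21265411376953, 102.37591552734375), 122.9703369140625)
[ 0.4495 -0.1321  0.1215]
[ 0.4488 -0.1326  0.1215]
ring [ 0.4522 -0.1197] 0.0735 85 0.0004
[207.73676572 219.52426452]
```

The fits agree with the top view: the cap is at (0.449,−0.1325) and the seat at (0.452,−0.120), a 13 mm offset. I'll press the cap's inner edge, at about (0.457,−0.0995).

Call:
move_arm --targets '[[[0,0,0,0,1],[0,0,0,0,0],[0,0,0,0,0]]]'

```text
time: 2.4
tool_pos: [0.4478, -0.0559, 0.2563]
tool_rot: [0.0, 0.117, 0.993, 0.0]
contact_force: [-0.0, 0.5, 0.5]
gripper_width: 0.002
grasp_force: 0.0
```

```bash
python3 - <<'E'
from h import *
print(axes().round(3)); print(plan([.457,-.0995,.160]),state()["contact_force"])
E
```

```text
[[-0.972  0.233  0.   ]
 [ 0.233  0.972  0.   ]
 [-0.     0.    -1.   ]]
(array([ 0.00921045, -0.0436228 , -0.09631459]), array([-0.03187167, -0.06713154,  0.16052173])) [-0.001167    0.51845881  0.46524679]
```

Call:
move_arm --targets '[[[0,-0.016,-0.0335,0.02,0],[0,-0.016,-0.0335,0.02,0],[0,0,0,0.06,0],[0,0,0,0.05,0],[0,0,0,0.01,0]]]'

```text
time: 2.82
tool_pos: [0.4538, -0.099, 0.1547]
tool_rot: [-0.005, 0.118, 0.993, 0.001]
contact_force: [-0.5, 1.4, -1.7]
gripper_width: -0.001
grasp_force: 0.0
```

Call:
move_arm --targets '[[[0,0,0,0.004,0],[0,0,0,0.004,0],[0,0,0,0.004,0],[0,0,0,0,0]]]'

```text
time: 3.15
tool_pos: [0.4581, -0.1006, 0.1548]
tool_rot: [0.001, 0.119, 0.993, -0.0]
contact_force: [-0.1, 0.3, -0.9]
gripper_width: -0.001
grasp_force: 0.0
```

Call:
move_arm --targets '[[[0,0,0,0.003,0],[0,0,0,0.003,0],[0,0,0,0,0],[0,0,0,0,0]]]'

```text
time: 3.48
tool_pos: [0.4573, -0.1006, 0.1498]
tool_rot: [0.0, 0.119, 0.993, -0.0]
contact_force: [-0.1, -0.2, 1.1]
gripper_width: -0.001
grasp_force: 0.2
```

Call:
move_arm --targets '[[[0,0,0,0.003,0],[0,0,0,0,0],[0,0,0,0,0]]]'

```text
time: 3.73
tool_pos: [0.4575, -0.1006, 0.1483]
tool_rot: [0.001, 0.119, 0.993, -0.0]
contact_force: [-0.5, 1.7, 2.4]
gripper_width: -0.0
grasp_force: 1.8
```

Call:
move_arm --targets '[[[0,0,0,0.002,0],[0,0,0,0,0],[0,0,0,0,0]]]'

```text
time: 3.98
tool_pos: [0.4577, -0.1007, 0.1481]
tool_rot: [0.001, 0.119, 0.993, -0.0]
contact_force: [-1.8, 1.0, 9.5]
gripper_width: 0.0
grasp_force: 4.4
```

```bash
python3 - <<'E'
from h import *
c=get_calibration("scene");f=grab_frame("scene")[:,:,::-1]
x,y=proj(c,[.45,-.12,.12]).astype(int);a=cv2.imread("pics/scene0.png")
cr=[cv2.resize(i[y-35:y+30,x-40:x+40],None,fx=5,fy=5,interpolation=2) for i in(a,f)]
cv2.imwrite("pics/p1.png",np.hstack(cr))
E
```

```text
(no output)
```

View pics/p1.png

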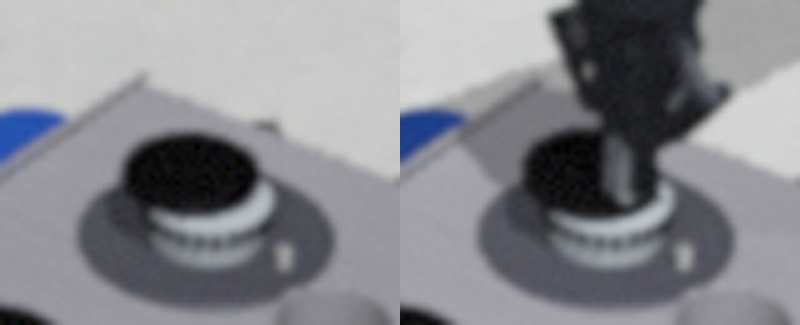

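The right crop shows the cap tipped down onto the crown under the finger, with its far edge raised. The force stops firmly at 9.5 N, so this cap rocks. Now I'll lift and go round to its outer side.

Call:
move_arm --targets '[[[0,0,0,-0.03,0],[0,0,0,-0.03,0],[0,0,-0.04,-0.01,0],[0,0,-0.06,0,0],[0,0,-0.06,0,0]]]'

```text
time: 4.45
tool_pos: [0.4342, -0.1945, 0.189]
tool_rot: [0.0, 0.118, 0.993, -0.0]
contact_force: [0.7, -0.1, -0.7]
gripper_width: 0.002
grasp_force: 0.0
```

Call:
move_arm --targets '[[[0,0,-0.015,0,0],[0,0,0,0,0],[0,0,0,0,0],[0,0,0,0,0]]]'

```text
time: 4.78
tool_pos: [0.4321, -0.2015, 0.1879]
tool_rot: [-0.0, 0.119, 0.993, 0.0]
contact_force: [0.6, 0.4, 0.6]
gripper_width: -0.002
grasp_force: 0.0
```

```bash
python3 - <<'E'
from h import *
print(plan([.433,-.1965,.145]))
c=get_calibration("wrist");im=grab_frame("wrist")[:,:,::-1];cv2.imwrite("pics/w2.png",im)
import pickle;pickle.dump(c,open("w2.pkl","wb"))
print(proj(c,[.449,-.1325,.1215]),proj(c,[.452,-.12,.113]))
E
```

```text
(array([ 0.00087977,  0.00504587, -0.04294877]), array([0.00049499, 0.00845822, 0.07158888]))
[405.187636   241.05855738] [421.47587798 235.61799951]
```

View pics/w2.png

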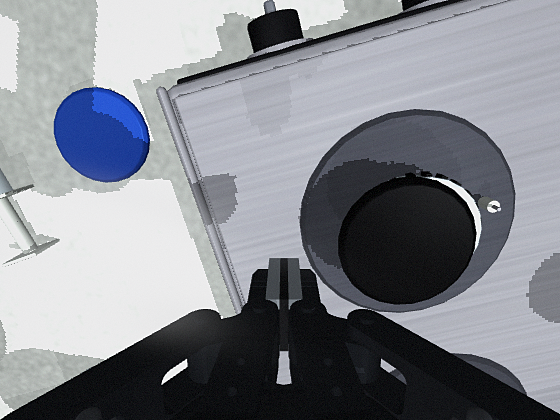

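The fingertips, at (285,262), are to the left of the cap, which is at (408,240). Its crown shows at right (475,220), and the fingers are clear of the cap. I'll re-measure the offset from this view.

```bash
cat >> h.py <<'E'
def capfit(im,c,guess,r=85,z=.1215):
    g=cv2.GaussianBlur(im.max(2),(3,3),0);x,y=map(int,guess);m=np.zeros_like(g)
    m[y-r:y+r,x-r:x+r]=g[y-r:y+r,x-r:x+r]<38
    m=cv2.morphologyEx(m,cv2.MORPH_OPEN,np.ones((15,15)))
    l=cv2.connectedComponents(m)[1]
    m=(l==l[y,x]).astype(np.uint8);ct=max(cv2.findContours(m,0,1)[0],key=len)
    h=cv2.convexHull(ct);e=cv2.fitEllipse(h);return cv2.boundingRect(h),e,ray(c,e[0],z)
def ringfit(im,c,o,r0,r1,dev=35):
    g=cv2.GaussianBlur(im.max(2),(3,3),0);o=np.array(o,float);pts=[]
    for a in np.radians(np.arange(0,360,4)):
        d=np.array([np.cos(a),np.sin(a)]);r=np.arange(r0,r1)
        v=np.array([int(g[tuple((o+d*t)[::-1].astype(int))]) for t in r]);s=v[3:]-v[:-3]
        if s.max()>dev:pts.append(o+d*(r[np.argmax(s)]+1.5))
    W=np.array([ray(c,p,.085)[:2] for p in pts])
    for _ in range(6):
        x=np.linalg.lstsq(np.c_[2*W,np.ones(len(W))],(W**2).sum(1),rcond=None)[0]
        R=np.sqrt(x[2]+x[0]**2+x[1]**2);res=np.linalg.norm(W-x[:2],axis=1)-R
        W=W[abs(res)<max(.001,1.5*res.std())]
    return x[:2],R,len(W),res.std()
E
python3 - <<'E'
from h import *
import pickle;c=pickle.load(open("w2.pkl","rb"));im=cv2.imread("pics/w2.png")
print(capfit(im,c,(408,240)));print(ringfit(im,c,(408,211),85,125))
E
```

```text
((338, 177, 137, 127), ((406.0211181640625, 239.86398315429688), (124.84951782226562, 139.48660278320312), 66.84115600585938), array([ 0.44836227, -0.13192576,  0.1215    ]))
(array([ 0.45219702, -0.1194123 ]), np.float64(0.07354747422006624), 86, np.float64(0.00034601874833371213))
```

Call:
move_arm --targets '[[[0,0,0,0.04,0],[0,0,0,0.03,0],[0,0,0,0.01,0],[0,0,0,0,0],[0,0,0,0,0]]]'

```text
time: 5.25
tool_pos: [0.4324, -0.2019, 0.1407]
tool_rot: [-0.0, 0.119, 0.993, 0.0]
contact_force: [0.7, -0.9, 0.6]
gripper_width: 0.001
grasp_force: 0.0
```

Call:
move_arm --targets '[[[0,0,0.008,0,0],[0,0,0.008,0,0],[0,0,0.004,0,0],[0,0,0,0,0],[0,0,0,0,0]]]'

```text
time: 5.67
tool_pos: [0.4353, -0.1908, 0.141]
tool_rot: [0.0, 0.119, 0.993, -0.0]
contact_force: [0.4, 0.3, -0.5]
gripper_width: 0.002
grasp_force: 0.0
```

Call:
move_arm --targets '[[[0,0,0.004,0,0],[0,0,0.003,0,0],[0,0,0.003,0,0],[0,0,0,0,0],[0,0,0,0,0]]]'

```text
time: 6.08
tool_pos: [0.4364, -0.185, 0.1405]
tool_rot: [-0.0, 0.119, 0.993, -0.0]
contact_force: [-1.1, 0.8, -0.2]
gripper_width: -0.002
grasp_force: 0.0
```

Call:
move_arm --targets '[[[0,0,0.003,0,0],[0,0,0.003,0,0],[0,0,0.003,0,0],[0,0,0.003,0,0],[0,0,0,0,0]]]'

```text
time: 6.5
tool_pos: [0.4383, -0.1781, 0.1407]
tool_rot: [0.0, 0.119, 0.993, -0.0]
contact_force: [0.2, -1.5, 1.0]
gripper_width: 0.001
grasp_force: 1.0
```

```bash
cat > look.py <<'E'
from h import *
import sys
c=get_calibration("wrist");im=np.ascontiguousarray(grab_frame("wrist")[:,:,::-1]);cv2.imwrite(f"pics/{sys.argv[1]}.png",im)
g=proj(c,[.4505,-.125,.1215]);print("guess",g)
r=capfit(im,c,g,r=int(min(95,560-g[0],420-g[1])));print(r)
print(state()["tool_pos"],state()["contact_force"])
E
python3 look.py w3
```

```text
guess [404.39741442 279.60303986]
((309, 199, 180, 175), ((393.68365478515625, 304.4475402832031), (184.05479431152344, 227.14849853515625), 26.05309295654297), array([ 0.46223087, -0.13155156,  0.1215    ]))
[ 0.43829977 -0.17808867  0.14071573] [-0.25676731 -1.3363042   1.52255847]
```

View pics/w3.png

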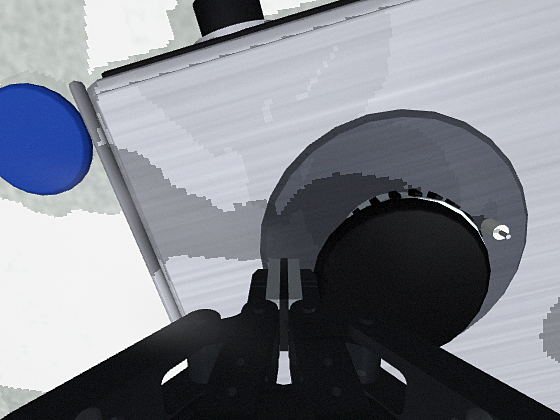

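The finger is on the cap's rim at (318,270) and the crown crescent is now thin, so the cap is sliding home. I'll carry on in small steps.

Call:
move_arm --targets '[[[0,0,0.002,0,0],[0,0,0.002,0,0],[0,0,0.002,0,0],[0,0,0,0,0]]]'

```text
time: 6.88
tool_pos: [0.439, -0.1743, 0.1405]
tool_rot: [-0.0, 0.119, 0.993, 0.0]
contact_force: [-0.6, -1.3, 1.6]
gripper_width: -0.001
grasp_force: 1.0
```

Call:
move_arm --targets '[[[0,0,0.002,0,0],[0,0,0,0,0],[0,0,0,0,0]]]'

```text
time: 7.13
tool_pos: [0.4393, -0.1731, 0.1403]
tool_rot: [-0.0, 0.119, 0.993, 0.0]
contact_force: [-0.4, -0.2, 0.0]
gripper_width: 0.001
grasp_force: 0.5
```

Call:
move_arm --targets '[[[0,0,0.002,0,0],[0,0,0,0,0],[0,0,0,0,0]]]'

```text
time: 7.38
tool_pos: [0.4394, -0.1718, 0.1402]
tool_rot: [-0.0, 0.119, 0.993, 0.0]
contact_force: [0.2, -0.0, -0.1]
gripper_width: 0.0
grasp_force: 0.0
```

```bash
cat > sc.py <<'E'
from h import *
import sys
c=get_calibration("scene");f=grab_frame("scene")[:,:,::-1]
x,y=proj(c,[.45,-.12,.12]).astype(int);a=cv2.imread("pics/scene0.png")
cv2.imwrite(f"pics/{sys.argv[1]}.png",np.hstack([cv2.resize(i[y-35:y+30,x-40:x+40],None,fx=5,fy=5,interpolation=2) for i in(a,f)]))
E
python3 sc.py p2
```

```text
(no output)
```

View pics/p2.png

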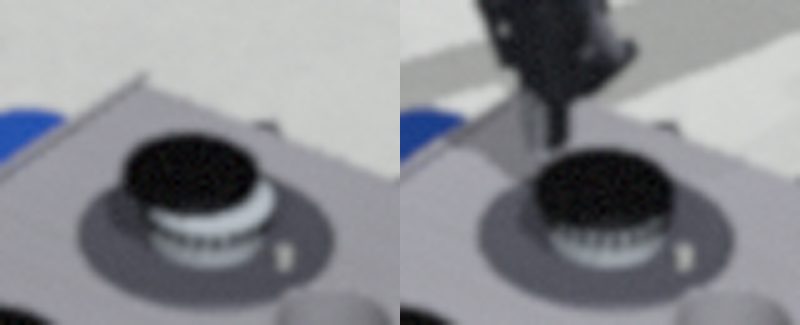

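The cap now sits centred and low on its crown, like the seated ones, and the contact force has fallen to zero. I'll back off, rise and check.

Call:
move_arm --targets '[[[0,0,-0.02,0,0],[0,0,-0.03,0,0],[0,0,-0.02,-0.03,0],[0,0,0,-0.06,0],[0,0,0,-0.06,0]]]'

```text
time: 7.85
tool_pos: [0.4281, -0.2136, 0.2296]
tool_rot: [-0.002, 0.12, 0.993, 0.001]
contact_force: [0.8, -0.9, 1.5]
gripper_width: -0.002
grasp_force: 0.0
```

Call:
move_arm --targets '[[[0,0.0,0,-0.04,0],[0,0,0,0,0],[0,0,0,0,0],[0,0,0,0,0]]]'

```text
time: 8.18
tool_pos: [0.4291, -0.2132, 0.2535]
tool_rot: [-0.001, 0.12, 0.993, 0.0]
contact_force: [0.7, 0.3, -0.6]
gripper_width: -0.0
grasp_force: 0.0
```

```bash
python3 - <<'E'
from h import *
print(state()["tool_pos"])
c=get_calibration("wrist");im=np.ascontiguousarray(grab_frame("wrist")[:,:,::-1])
a=proj(c,[.452,-.12,.1175]);print(a)
try:print(capfit(im,c,a,r=60,z=.1175));print(ringfit(im,c,proj(c,[.452,-.1195,.085]),60,100))
except Exception as e:print(e)
t=grab_frame("top")[:,:,::-1];s=grab_frame("scene")[:,:,::-1]
cc=get_calibration("scene");x,y=proj(cc,[.545,0,.12]).astype(int)
o=[cv2.resize(im,(533,400)),cv2.resize(s[y-80:y+80,x-110:x+100],None,fx=1,fy=1)]
w=np.zeros((600,800,3),np.uint8);w[:290,:387]=cv2.resize(im,(387,290));w[:300,395:795]=cv2.resize(s[y-80:y+80,x-110:x+103],(400,300));w[300:,:400]=cv2.resize(t[80:260,125:330],(400,300))
cv2.imwrite("pics/fin.png",w)
E
```

```text
[ 0.42908259 -0.21319894  0.25350104]
[406.64898841 206.80327852]
((355, 158, 102, 98), ((405.0779724121094, 205.7121124267578), (97.44406127929688, 105.87661743164062), 63.411888122558594), array([ 0.45082032, -0.12107545,  0.1175    ]))
(array([ 0.45224503, -0.11936534]), np.float64(0.07342511023594016), 88, np.float64(0.00039488688988963057))
```

View pics/fin.png

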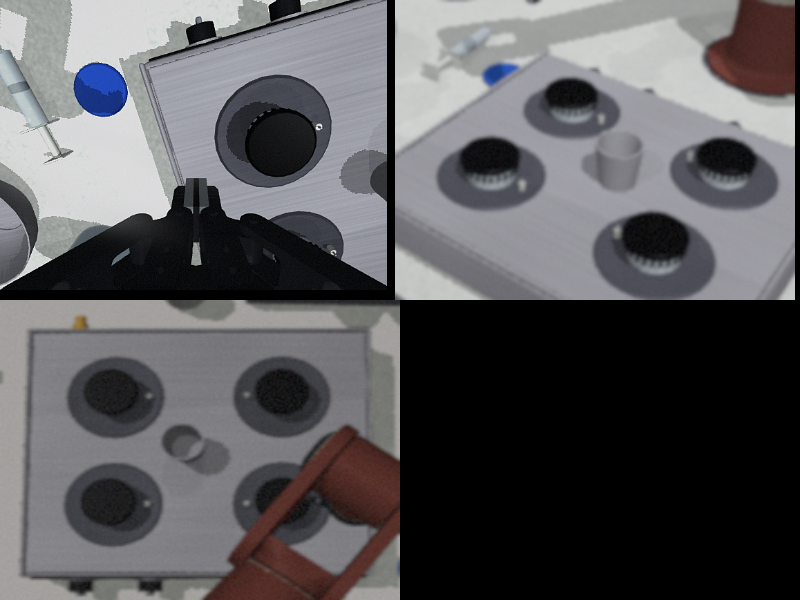

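All four caps look alike: no bare crown shows on any of them, and FR is 2.2 mm off its axis, within the 2.5 mm play. The cup hasn't moved and the robot is clear of everything, so I'm handing in.

```bash
python3 -c "
from plant import job
print(job.job_done())"
```

```text
the job is handed in; nothing more can be done
None
```

The front-right cap was the unseated one: it rocked when pressed, I nudged it until it dropped into its burner, the last pictures show all four caps flat and home with the cup unmoved, and I handed the job in (no verdict was returned).

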